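# Feel a guide's clearance with a taper feeler blade

### The arm

A 6-joint arm with a two-finger parallel gripper is mounted at the origin on a cart in front of the work surface, level with it; the furniture and walls round the work are solid. World frame = base frame: x ahead of the robot, y to its left, z up, the work surface at z = 0. Lengths are in m, angles in rad, forces in N, time in s.
With the tool pointing down it reaches from about 0.35 to 0.925 m from the base axis. Payload 6.4 kg.
Tool frame: the origin (TCP) lies midway between the tips of the shut fingers; the grasp point (between the pads) lies 19 mm behind it; y points along the fingers, z is the direction in which the jaws open and shut, and the axes are right-handed (so a half turn about y gives the same grasp; the last joint's range is limited). The gripper opens to 85 mm and grips with 20 to 120 N. Pads are 22 mm wide; open, the fingers measure 114 mm over their backs; the gripper's body (76 mm by 85 mm) begins 54 mm behind the grasp point. The pads swing forward as they close: fully open they stand 13 mm farther back than shut.
Start: joints at [0.981, 0.245, 1.558, -0, 1.339, -0.174], TCP at [0.263, 0.595, 0.231] pointing down, gripper open.
Joint ranges: [-3.13, 3.13], [-1.02, 2.26], [0.13, 2.54], [-0.95, 4.09], [0.21, 2.88], [-2.74, 2.74]. Speed limits (rad/s): [2.57, 2.57, 3.14, 3.14, 3.14, 3.14].

### API

Orientations are given as a unit quaternion [w, x, y, z].
In Python, from station import ctrl gives the robot as it stands. Calls block until the motion is done:
- ctrl.move_ptp(position, orientation): joint-space move of the TCP to a pose.
- ctrl.move_l(position, rotation=None, v=0.15, force_limit=None): straight line of the TCP; rotation=None keeps the orientation; v is the mean speed in m/s. With force_limit (N) it stops when the force on the tool has changed by that much, and returns True; else False.
- ctrl.movej(angles): joint-space move.
- ctrl.command_gripper(opening, effort=None): finger opening in m; effort is the grip in N (None keeps the last); returns when the fingers have stopped.
- ctrl.sleep(seconds).
- ctrl.inverse_kinematics(position, orientation): joint angles nearest the present ones, or None.
- ctrl.grab_frame(name): name is "scene" or "top"; returns a dict with "pixels" (420x560x3 uint8, blue, green, red), "depth" (420x560 float32, m along the optical axis (not along the pixel's ray), 0 where there is no reading), "vertical_fov" (degrees; the focal length in pixels is half the picture's height over the tangent of half this angle, whatever the lens; pixels are square), "cx", "cy" (the principal point, pixels), "distortion" ([k1, k2, p1, p2, k3] as OpenCV has them; the pictures are not rectified), "R" (3x3) and "t" (3): a world point X has camera coordinates R X + t. Camera axes: x right, y down, z forward; pixel columns grow to the right and rows downward; lengths in m; the calibration is good to about 2 mm. A picture is of the moment at which its call begins.
A pose or a line that the arm cannot do raises ctrl.PlanningError and nothing moves.
- ctrl.job_done(): hands the job in, once; it reports no verdict.
Readings, each from a call of its own:
- ctrl.get_time(): time.
- ctrl.get_joint_positions(): joint angles.
- ctrl.get_joint_vel(): joint speeds.
- ctrl.get_joint_torque(): joint torques, N m.
- ctrl.get_position(): TCP position.
- ctrl.get_tcp_rot(): TCP orientation.
- ctrl.get_force(): force on the tool from outside, world axes, zero at the start.
- ctrl.get_torque(): the same for the moment, N m.
- ctrl.get_grip_width(): finger opening in m.
Only numpy, scipy, OpenCV 4.12 (cv2) and the standard library are available. Lean on these libraries where they do the work, as an engineer would, in place of code of your own. Each camera call takes 0.05 s, during which the arm holds its last target. There are 200 camera calls.

### The job

Check the clearance of the small steel guide: lift the taper feeler blade out of its wooden stand and slide it, narrow end first, into the gap between the guide's rail and its brass spring shoe until it drags at about 6 newtons of push. Leave it there by itself, snug and upright on the guide's base, flat against the rail and ready to be read; do not force it, and leave the jars, the bottle and the mug alone.

Things in the scene. Friction and masses are not known exactly. Their poses are not given: they have to be found in the camera images.
- blade: Taper feeler blade on edge, 0.1 kg: red handle 30 x 16 x 65 mm (x, y, z), origin at the centre of its underside; steel blade 145 mm long, 25 mm high, pointing along +x, underside level with the handle's. Its +y face is flat, at y = +7 mm; the other face tapers: 3 mm thick at the tip (x = 160 mm), growing 0.08 mm per mm towards the handle.
- blade_tip (a point): Tip of the blade, on its flat +y face at the lower edge; in the blade's frame (160, 7, 0) mm.
- stand: Fixed wooden stand, 172 x 46 mm, floor 6 mm thick, two cheeks 23 mm high beside the blade, none beside the handle. The blade starts in it with its origin 6 mm above the stand's origin, axes parallel; lift it straight up, its underside more than 32 mm over the table.
- guide: Fixed guide. Steel base plate 8 mm thick, x -180..95, y -78..42 mm in its frame (origin on the underside). The blade slides along +x, standing on the plate, its flat face against the rail's face (the plane y = 0). A brass spring shoe faces the rail from -y, in a blue housing (x -28..28 mm, 38 mm high over the table).
- gauge_line (a point): Point of the rail face opposite the shoe, at the plate (guide frame 0, 0, 8 mm). The shoe's round upright nose (radius 6 mm) stands 5.5 to 9 mm from it along -y: the gap, different each time, not told. The nose yields to -y by 1 mm per 9 N: after contact each mm of slide adds about 0.7 N of squeeze. The push needed is 1.0 to 1.6 times the squeeze plus 0.6 N. A wedged blade stays by itself.
- rail: Aluminium rail fixed on the guide's plate: origin at gauge_line, axes as the guide's; it fills x -35..85, y 0..24, z 0..34 mm. The blade enters at its x = -35 mm end. The squeeze between blade and rail is what is judged.
- orange_mug: Orange mug, a bystander, 69 x 90 x 68 mm; origin centre of underside.
- glue_bottle: White squeeze bottle with a red cap, a bystander, 38 mm wide, 130 mm high; origin centre of underside.
- primer_jar: Grey paint jar with a black cap, a bystander, 66 mm wide, 70 mm high; origin centre of underside.

How it is judged:
On the way, in this order (a step that is already met when the one before it is completed fails the run):
1. the blade is lifted clear of its stand (z of blade in the frame of stand above 0.032 m), for 0.1 s.
2. the blade stands on the guide's plate with its tip past the nose, between rail and shoe (x of blade_tip in the frame of guide above 0.008 m and y of blade_tip in the frame of guide between -0.007 and 0.003 m and z of blade_tip in the frame of guide below 0.013 m), for 0.1 s.
At the end, for the whole second after the job is handed in: The blade rests by itself on the guide's plate (within 3 mm), narrow end in, tip at least 20 mm past the nose, flat face within 3 mm of the rail face, upright and parallel to the rail within 0.06 rad, and squeezed against the rail with 1.5 to 10 N (contact force between blade and rail between 1.5 and 10 N and angle between the x axis of blade and the x axis of guide, either way round below 0.06 rad and angle between blade's own z axis and vertical below 0.06 rad and x of blade_tip in the frame of guide above 0.02 m and y of blade_tip in the frame of guide between -0.003 and 0.003 m and z of blade in the frame of guide between 0.005 and 0.011 m and linear speed of blade below 0.01 m/s); the robot touches nothing.
It fails at once if the blade is forced: more than 14 N between blade and rail (contact force between blade and rail above 14 N).
It fails at once if a jar, the bottle or the mug is pushed more than 20 mm (distance of any of orange_mug, glue_bottle, primer_jar from where it was at the start of the episode above 0.02 m).
It also fails if it takes over 64 s, if anything falls off the work surface, if the arm or the gripper's body presses on something with over 40 N, if the wrist force passes 120 N, or if a joint passes its speed limit or range.

## Working session

There is one attempt and no reset: what is moved stays moved. The work goes in short steps, each a Python script; the robot and the scene stay as the last script left them, time stands still between calls to the robot, and variables do not carry over. Pictures are saved under pics/ and viewed, about 8 in all and at most 12, crops included, and the job is handed in when it is done.

```bash
ls; mkdir -p pics
python3 - <<'E'
from station import ctrl
import cv2,numpy as np
for n in("scene","top"):
    f=ctrl.grab_frame(n); cv2.imwrite(f"pics/{n}0.png",f["pixels"]); np.savez(f"{n}0.npz",**f)
    print(n,f["vertical_fov"],f["cx"],f["cy"],f["distortion"],-f["R"].T@f["t"],f["R"].round(3).tolist(),(f["depth"]>0).mean())
print(ctrl.get_time(),ctrl.get_tcp_rot(),ctrl.get_force(),ctrl.get_grip_width())
E
```

```text
pics
scene 50.551181565952696 282.86833517120044 214.7156820057395 [-0.03151587  0.          0.          0.          0.        ] [0.1598281  0.45581195 0.74018632] [[-0.656, -0.754, 0.001], [-0.551, 0.479, -0.683], [0.515, -0.449, -0.73]] 0.9961904761904762
top 50.9796022388223 279.4658988908416 211.77016956591717 [-0.0298513  0.         0.         0.         0.       ] [0.43376496 0.0429663  1.25108355] [[-0.016, -1.0, 0.009], [-0.984, 0.015, -0.179], [0.178, -0.012, -0.984]] 0.9960586734693877
0.1 [-0.69129448  0.69246864 -0.14617924  0.14570777] [0.48568429 0.09648857 0.87029913] 0.08524955380330895
```

View pics/top0.png

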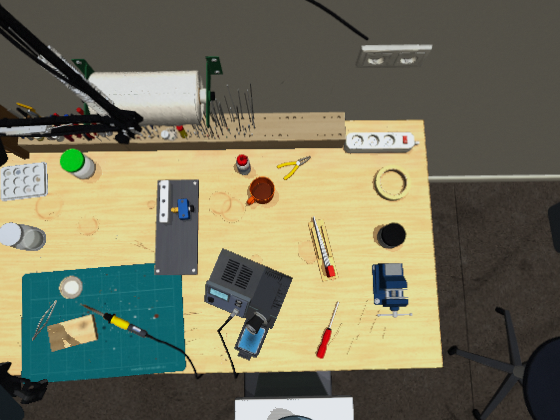

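View pics/scene0.png

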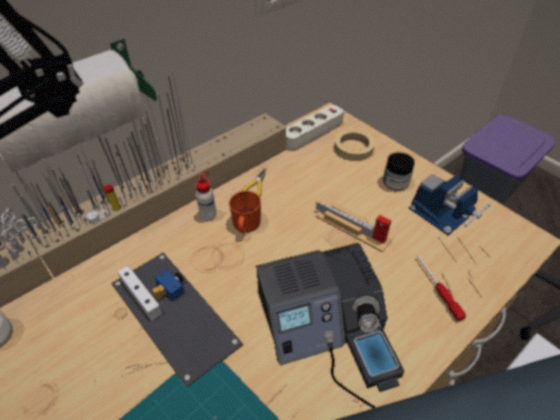

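Top view: the guide is at px (155–200, 180–275), with the white rail at its upper left and the blue housing at (183,209). The stand and blade run from about (313,218) to the red handle at (331,270). Blade +x and guide +x both point roughly along world +x. The mug is at (262,190), the bottle at (242,163) and the jar at (392,236).

```bash
cat > h.py <<'E'
import cv2,numpy as np
def K(f):
    fl=f["pixels"].shape[0]/2/np.tan(np.radians(float(f["vertical_fov"]))/2)
    return np.array([[fl,0,float(f["cx"])],[0,fl,float(f["cy"])],[0,0,1]])
def rays(f,px):
    u=cv2.undistortPoints(np.asarray(px,float).reshape(-1,1,2),K(f),np.asarray(f["distortion"],float)).reshape(-1,2)
    return np.c_[u,np.ones(len(u))]
def plane(f,px,z):
    c=-f["R"].T@f["t"]; d=rays(f,px)@f["R"]
    return c+d*((z-c[2])/d[:,2])[:,None]
def dep(f,px):
    px=np.asarray(px).reshape(-1,2); z=f["depth"][px[:,1].astype(int),px[:,0].astype(int)]
    return (rays(f,px)*z[:,None]-f["t"])@f["R"]
def cloud(f):
    v,u=np.mgrid[:420,:560]; return dep(f,np.c_[u.ravel(),v.ravel()]).reshape(420,560,3)
def proj(f,X):
    return cv2.projectPoints(np.asarray(X,float).reshape(-1,1,3),cv2.Rodrigues(f["R"])[0],f["t"],K(f),np.asarray(f["distortion"],float))[0].reshape(-1,2)
E
python3 - <<'E'
import numpy as np,cv2
from h import *
t=np.load("top0.npz");s=np.load("scene0.npz")
def c(f,x0,y0,w,h): return cv2.resize(f["pixels"][y0:y0+h,x0:x0+w],(395,295),interpolation=cv2.INTER_CUBIC)
a=np.hstack([c(t,115,176,134,100),c(t,265,200,134,100)])
b=np.hstack([c(s,110,240,174,130),c(s,300,180,134,100)])
cv2.imwrite("pics/crops.png",np.vstack([a,b]))
for n,f in(("top",t),("scene",s)):
    C=cloud(f);hsv=cv2.cvtColor(f["pixels"],cv2.COLOR_BGR2HSV);H,S,V=cv2.split(hsv)
    Z=C[...,2]
    tab=(abs(Z)<.01)&(H>8)&(H<30); print(n,"table z",np.median(Z[tab]),Z[tab].std())
    reg=(C[...,0]>.3)&(C[...,0]<.75)&(abs(C[...,1])<.45)
    for name,m in(("red",((H<6)|(H>174))&(S>170)&(V>90)),("blue",(H>105)&(H<125)&(S>140)),("white rail",(S<40)&(V>190)&(Z>.03)&(Z<.055))):
        k,l,st,ce=cv2.connectedComponentsWithStats((m&reg).astype(np.uint8))
        for i in range(1,k):
            if st[i,4]>15:
                P=C[l==i]; print(name,st[i].tolist(),np.median(P,0).round(4),"z95",np.percentile(P[:,2],95).round(4))
E
```

```text
top table z 0.00025466853395606686 0.0026808198771043684
red [327, 266, 8, 11, 58] [ 0.4856 -0.105   0.0706] z95 0.075
red [322, 329, 9, 12, 74] [ 0.3153 -0.094   0.0183] z95 0.0227
blue [178, 199, 12, 21, 202] [0.6653 0.2982 0.0375] z95 0.0422
blue [373, 264, 35, 46, 708] [ 0.4454 -0.2484  0.0744] z95 0.1008
white rail [160, 180, 8, 42, 290] [0.6887 0.3526 0.0424] z95 0.0458
white rail [316, 224, 9, 24, 42] [ 0.5748 -0.083   0.0324] z95 0.0348
scene table z 0.0007990159552458671 0.0019049391423495582
red [377, 216, 13, 12, 73] [ 0.4848 -0.1003  0.0714] z95 0.0737
red [437, 284, 14, 16, 116] [ 0.3139 -0.089   0.019 ] z95 0.0222
blue [436, 178, 23, 22, 117] [ 0.4481 -0.2558  0.0993] z95 0.1013
blue [420, 188, 20, 16, 90] [ 0.4734 -0.2419  0.0639] z95 0.0757
blue [414, 188, 62, 41, 741] [ 0.4248 -0.2472  0.0227] z95 0.0982
blue [155, 270, 28, 29, 386] [0.6587 0.3032 0.0383] z95 0.0409
white rail [118, 266, 38, 44, 367] [0.6861 0.3542 0.0428] z95 0.0449
```

View pics/crops.png

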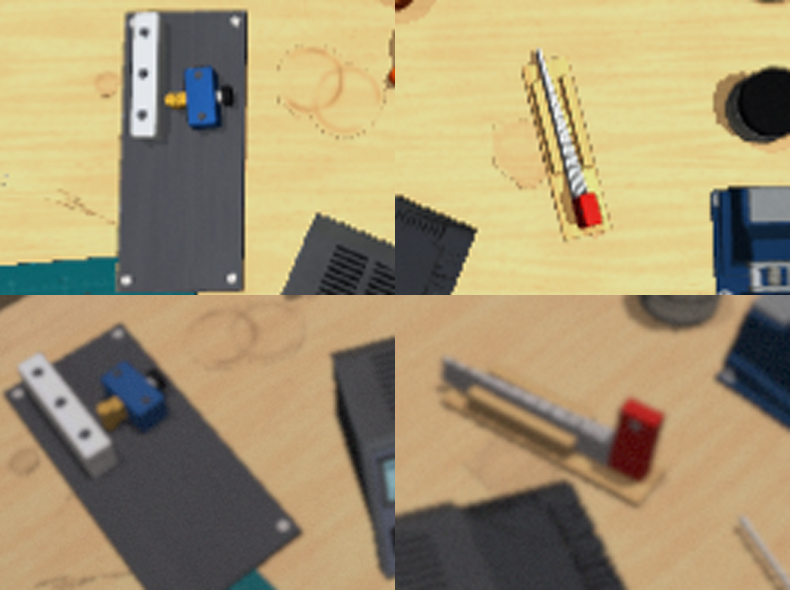

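Crops: the rail top is white with its entry end at top px ≈(162,221). The brass nose sits at the blue housing's left side. The blade is in its stand with the tip at px ≈(313,218) and the red handle at ≈(331,271). Next I measure these.

```bash
cat > meas.py <<'E'
from h import *
def up(f): return cv2.resize(f["pixels"],None,fx=4,fy=4,interpolation=cv2.INTER_CUBIC)
def big(mask,roi,):
    m=np.zeros(mask.shape,np.uint8); x0,y0,x1,y1=[4*v for v in roi]; m[y0:y1,x0:x1]=mask[y0:y1,x0:x1]
    cs,_=cv2.findContours(m,cv2.RETR_EXTERNAL,cv2.CHAIN_APPROX_NONE); c=max(cs,key=cv2.contourArea)
    return (c.reshape(-1,2)+.5)/4-.5
def rect(f,px,z):
    P=plane(f,px,z)[:,:2]; r=cv2.minAreaRect((P*1000).astype(np.float32)); b=cv2.boxPoints(r)
    e=[b[1]-b[0],b[2]-b[1]]; L=max(e,key=np.linalg.norm); L=L*np.sign(L[0]); 
    return np.array(r[0])/1000,sorted(r[1]),np.arctan2(L[1],L[0]),P
E
python3 - <<'E'
from meas import *
for n,R in(("top",dict(rail=(150,174,176,226),plate=(148,170,204,282),red=(320,258,342,284),steel=(300,210,330,268))),
           ("scene",dict(rail=(112,258,160,322),plate=(105,245,245,385),red=(365,208,396,246),steel=(305,190,380,245)))):
    f=np.load(n+"0.npz"); I=up(f); H,S,V=[x.astype(int) for x in cv2.split(cv2.cvtColor(I,cv2.COLOR_BGR2HSV))]
    C=cv2.resize(cloud(f),None,fx=4,fy=4,interpolation=cv2.INTER_NEAREST);Z=C[...,2]
    for nm,m,z in(("rail",(S<45)&(V>150)&(Z>.03),.042),("plate",((V<110)&(S<90)|(S<45)|(H>100)&(H<125)&(S>120))&(Z<.06),.008),
                  ("red",((H<8)|(H>172))&(S>130)&(V>70)&(Z>.055),.071),("steel",(S<60)&(V>100)&(Z>.022),.031)):
        try:
            c,wh,a,P=rect(f,big(m,R[nm]),z)
            print(n,nm,c.round(4),np.round(wh,1),a.round(4))
            if nm=="steel":
                u=np.array([np.cos(a),np.sin(a)]);v=np.array([-u[1],u[0]]);q=P-c;X=q@u;Y=q@v
                bins=np.arange(-.065,.07,.01)
                E=np.array([(b+.005,Y[(X>=b)&(X<b+.01)].max(),Y[(X>=b)&(X<b+.01)].min()) for b in bins if ((X>=b)&(X<b+.01)).sum()>1])
                print("  +y edge yaw",a+np.polyfit(E[:,0],E[:,1],1)[0],"-y edge yaw",a+np.polyfit(E[:,0],E[:,2],1)[0],"tip end",c+u*X.max())
        except Exception as e: print(n,nm,e)
E
```

```text
top rail [0.6897 0.3531] [ 24.4 121.1] 0.0105
top plate [0.6177 0.3218] [121.9 282.4] -0.0061
top red [ 0.4871 -0.1044] [16.9 30.1] 0.1785
top steel [ 0.5725 -0.0863] [ 14.8 144.3] 0.2169
  +y edge yaw 0.2166585295701229 -y edge yaw 0.2923376320854016 tip end [ 0.64297629 -0.07075827]
scene rail [0.691  0.3545] [ 24.3 119.5] 0.0108
scene plate [0.6032 0.3272] [151.3 346.6] -0.1315
scene red [ 0.4838 -0.0965] [30.2 30.3] 0.3305
scene steel [ 0.5737 -0.083 ] [ 17.1 141.4] 0.2419
  +y edge yaw 0.23462656180724786 -y edge yaw 0.2921580849166732 tip end [ 0.64231168 -0.0660589 ]
```

Both views agree: the rail centre is at (0.690, 0.354) with yaw 0.0107, and the sizes match (24×120). The blade origin is about (0.487, −0.103) with yaw ≈0.218, and the tip and handle estimates are consistent. Now I'll check clearances and IK, then grasp.

```bash
cat > rob.py <<'E'
from station import ctrl
import numpy as np
from scipy.spatial.transform import Rotation as Ro
BO=np.array([.487,-.1025]);BY=.218
GY=.0107; Rg=np.array([[np.cos(GY),-np.sin(GY)],[np.sin(GY),np.cos(GY)]])
G=np.array([.6903,.3537])-Rg@[.025,.012]     # gauge line xy
GR=.038                                        # grasp height above blade underside
def quat(psi,s):
    z=s*np.array([-np.sin(psi),np.cos(psi),0]);y=np.array([0,0,-1.]);x=np.cross(y,z)
    q=Ro.from_matrix(np.c_[x,y,z]).as_quat(); return q[[3,0,1,2]]
def gp(tipx,y,h):   # TCP for blade in guide frame: tip x, flat-face y, underside height over table
    return np.r_[G+Rg@[tipx-.160,y-.007],h+GR-.019]
E
python3 - <<'E'
from rob import *
from h import *
t=np.load("top0.npz");C=cloud(t)
X,Y,Z=C[...,0],C[...,1],C[...,2]
for x0 in(.35,.45,.55,.65,.75): print(x0,[round(float(Z[(abs(X-x0)<.05)&(abs(Y-y)<.05)].max()),3) if ((abs(X-x0)<.05)&(abs(Y-y)<.05)).any() else None for y in(-.2,-.1,0,.1,.2,.3,.4)])
print("G",G, Ro.from_quat(np.roll(ctrl.get_tcp_rot(),-1)).as_matrix().round(2).tolist())
for s in(1,-1):
    print(s,[None if q is None else np.round(q,2).tolist() for q in(ctrl.inverse_kinematics(np.r_[BO,.025],quat(BY,s)),ctrl.inverse_kinematics(gp(-.05,-.003,.02),quat(GY,s)),ctrl.inverse_kinematics(gp(.06,-.003,.02),quat(GY,s)))])
F=[]
for i in range(20): ctrl.sleep(.01);F.append(ctrl.get_force())
print(np.mean(F,0),np.std(F,0))
E
```

```text
0.35 [0.098, 0.027, 0.103, 0.111, 0.075, 0.013, 0.03]
0.45 [0.102, 0.076, 1.251, 0.119, 0.12, 0.014, 0.014]
0.55 [0.076, 0.071, 0.007, 0.115, 0.116, 0.015, 0.017]
0.65 [0.007, 0.037, 0.066, 0.073, 0.009, 0.051, 0.049]
0.75 [0.028, 0.009, 0.069, 0.13, 0.351, 0.538, 0.662]
G [0.66542983 0.34143319] [[0.91, -0.0, 0.4], [-0.4, -0.0, 0.91], [-0.0, -1.0, -0.0]]
1 [[-0.44, 0.19, 2.05, -0.0, 0.9, -2.22], [0.42, 0.3, 1.89, -0.0, 0.96, -1.16], [0.36, 0.48, 1.64, -0.0, 1.02, -1.23]]
-1 [[-0.44, 0.19, 2.05, -0.0, 0.9, 0.92], [0.42, 0.3, 1.89, -0.0, 0.96, 1.98], [0.36, 0.48, 1.64, -0.0, 1.02, 1.92]]
[-0.1724144  -0.0655077  -0.03232132] [0.57826456 0.34762001 0.39109547]
```

```bash
cat >> rob.py <<'E'
S=-1
def F(n=15):
    a=[]
    for i in range(n): a.append(np.r_[ctrl.get_force(),ctrl.get_torque()]); ctrl.sleep(.01)
    return np.mean(a,0).round(2)
E
python3 - <<'E'
from rob import *
q=quat(BY,S)
p=ctrl.get_position(); ctrl.move_l(p+[0,0,.05],v=.2)
ctrl.move_ptp(np.r_[BO,.20],q); ctrl.command_gripper(.06,25)
print(ctrl.get_time(),F())
print(ctrl.move_l(np.r_[BO,.025],v=.15,force_limit=6),ctrl.get_position()); print(F())
ctrl.command_gripper(0,25); print(ctrl.get_grip_width(),F(),ctrl.get_time())
E
```

```text
3.65 [-0.09 -0.08 -0.28 -0.01  0.01 -0.02]
False [ 0.48776762 -0.10284359  0.02588695]
[-0.13  0.18  0.14 -0.   -0.01  0.  ]
0.015646141445049954 [ 0.02 -2.92  0.41 -0.47 -0.08 -0.1 ] 5.8
```

Run:
```python
from rob import *
import cv2
p=ctrl.get_position(); ctrl.move_l([p[0],p[1],.07],v=.08); print(F(),ctrl.get_grip_width())
ctrl.move_l([p[0],p[1],.22],v=.2)
a=gp(-.055,-.003,.14)
ctrl.move_ptp(np.r_[.5,.1,.24],quat(.1,S))
ctrl.move_ptp(np.r_[a[:2],.22],quat(GY,S))
ctrl.move_l(np.r_[a[:2],.050],v=.15)   # underside about 31 mm
print(ctrl.get_time(),F(),ctrl.get_position(),a)
for n in("top","scene"):
    f=ctrl.grab_frame(n);np.savez(n+"1.npz",**f);cv2.imwrite(f"pics/{n}1.png",f["pixels"])
A=cv2.imread("pics/top1.png")[150:290,110:300];B=cv2.imread("pics/scene1.png")[220:400,80:320]
cv2.imwrite("pics/c1.png",np.hstack([cv2.resize(A,(400,295),interpolation=2),cv2.resize(B,(393,295),interpolation=2)]))
```

```text
[-0.14  0.02 -1.26 -0.02  0.04  0.02] 0.015493395284920794
10.5917 [ 0.24 -0.06 -1.15 -0.    0.05 -0.  ] [0.45131176 0.32949491 0.05109945] [0.45054913 0.32913331 0.159     ]
```

View pics/c1.png

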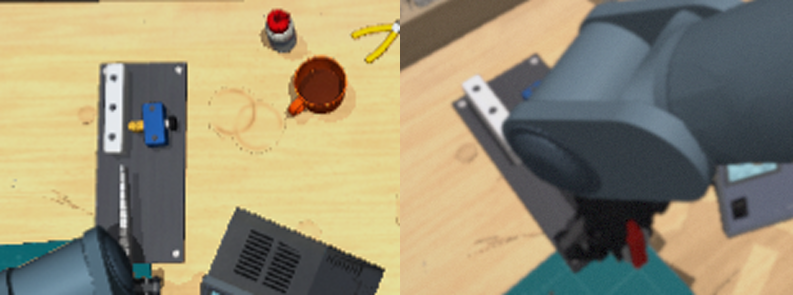

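Blade is held, pointing along the rail. The tip is at crop px (123,166) and the rail's lower end at (113,152), so the blade is slightly right of the rail. The scene view is blocked by the arm, so I'll measure the blade's flat edge against the rail in the top view.

Run:
```python
from meas import *
from rob import G,Rg,GY
f=np.load("top1.npz"); I=up(f);H,S,V=[x.astype(int) for x in cv2.split(cv2.cvtColor(I,cv2.COLOR_BGR2HSV))]
def edges(m,roi,z,side):
    P=(plane(f,big(m,roi),z)[:,:2]-G)@Rg   # guide frame
    x0,x1=P[:,0].min(),P[:,0].max()
    b=np.arange(x0+.004,x1-.006,.004); E=[(v+.002,side(P[(P[:,0]>=v)&(P[:,0]<v+.004),1])) for v in b if ((P[:,0]>=v)&(P[:,0]<v+.004)).any()]
    E=np.array(E); k=np.polyfit(E[:,0],E[:,1],1); r=E[:,1]-np.polyval(k,E[:,0])
    return x0.round(4),x1.round(4),k.round(4),r.std().round(5), [np.round(e*1000,1).tolist() for e in E[::3]]
m=(S<60)&(V>110)
print("rail -y edge",edges((S<45)&(V>150),(150,174,176,226),.042,np.min)[:4])
print("rail +y edge",edges((S<45)&(V>150),(150,174,176,226),.042,np.max)[:4])
print("blade +y edge",edges(m,(163,227,180,256),.057,np.max))
print("blade -y edge",edges(m,(163,227,180,256),.057,np.min)[:4])
```

```text
rail -y edge (np.float64(-0.0362), np.float64(0.0849), array([-0.0011, -0.0004]), np.float64(0.0003))
rail +y edge (np.float64(-0.0362), np.float64(0.0849), array([0.0122, 0.0228]), np.float64(0.00099))
blade +y edge (np.float64(-0.1308), np.float64(-0.0546), array([ 0.0176, -0.0008]), np.float64(0.0), [[-124.8, -2.9], [-112.8, -2.7], [-100.8, -2.5], [-88.8, -2.3], [-76.8, -2.1], [-64.8, -1.9]])
blade -y edge (np.float64(-0.1308), np.float64(-0.0546), array([ 0.0758, -0.0029]), np.float64(0.00045))
```

Run:
```python
from rob import *
ctrl.move_l(gp(-.055,-.0035,.013),v=.05)
print(F(),ctrl.get_position())
print(ctrl.move_l(gp(-.055,-.0035,.003),v=.012,force_limit=2.5),ctrl.get_position(),F())
p=ctrl.get_position(); ctrl.move_l([p[0],p[1],p[2]+.0008],v=.02); print(F(),ctrl.get_position(),ctrl.get_time())
```

```text
[-0.01 -0.15 -0.99 -0.    0.04 -0.  ] [0.450768   0.32872069 0.03216093]
True [0.45054055 0.32862123 0.02704192] [-0.73 -0.17  4.6  -0.08 -0.09 -0.01]
[-0.2   0.05 -0.54  0.   -0.04 -0.02] [0.45004348 0.32841927 0.02734712] 12.4667
```

Run:
```python
from rob import *
z=ctrl.get_position()[2]
def at(tx,y): a=gp(tx,y,.008); a[2]=z; return a
print(ctrl.move_l(at(-.012,-.0035),v=.05,force_limit=4),F(),ctrl.get_position()-at(-.012,-.0035))
print(ctrl.move_l(at(-.012,.004),v=.01,force_limit=2),F(),ctrl.get_position()-at(-.012,0),ctrl.get_time())
```

```text
False [ 0.12  0.32 -1.1   0.    0.01 -0.01] [-3.35534679e-04  3.33569465e-05 -4.66749230e-05]
True [ 0.08 -0.13  4.54  0.   -0.13 -0.39] [-0.00014749  0.00120905 -0.00014584] 14.2583
```

Run:
```python
from rob import *
p=ctrl.get_position()
def at(tx,y,z=.0277): a=gp(tx,y,.008); a[2]=z; return a
ctrl.move_l(at(-.012,.0012,p[2]+.0008),v=.02); print(F(30),(ctrl.get_position()-at(-.012,0))*1e3)
for y in (.0005,0,.0005,.001,.0015,.002,.0025):
    hit=ctrl.move_l(at(-.012,y),v=.01,force_limit=6); print(y,hit,F(20),((ctrl.get_position()-at(-.012,0))*1e3).round(2))
print(ctrl.get_time())
```

```text
[ 0.7  -1.84 -0.26 -0.32 -0.25 -0.29] [-0.20062184  0.96363389  0.00167716]
0.0005 False [ 0.06 -1.32 -0.35 -0.19 -0.1  -0.18] [-0.18  0.52 -0.09]
0 False [-0.53  0.07 -0.67  0.03  0.02  0.02] [-0.13  0.12 -0.05]
0.0005 False [-0.62 -0.55 -0.46 -0.11  0.04 -0.08] [-0.07  0.41 -0.06]
0.001 False [-0.99 -1.74 -0.15 -0.3   0.06 -0.29] [-0.12  0.86 -0.09]
0.0015 False [-1.65 -2.88  0.2  -0.49  0.1  -0.43] [-0.12  1.38 -0.07]
0.002 False [-1.94 -4.05  0.18 -0.69  0.15 -0.55] [-0.15  1.84 -0.12]
0.0025 False [-2.09 -4.92  0.6  -0.83  0.17 -0.65] [-0.16  2.29 -0.1 ]
17.6917
```

```bash
cat >> rob.py <<'E'
def at(tx,y,z=.0277): a=gp(tx,y,.008); a[2]=z; return a
def tip():
    p=ctrl.get_position(); return (Rg.T@(p[:2]-G)+[.16,.007])*1e3, p[2]*1e3
E
python3 - <<'E'
from rob import *
ctrl.move_l(at(-.012,.0002),v=.02)
print(ctrl.move_l(at(.024,.0002),v=.03,force_limit=3),F(),tip())
print(ctrl.move_l(at(.095,.0002),v=.015,force_limit=2.5),F(30),tip(),ctrl.get_time())
E
```

```text
False [ 0.53 -1.01 -1.27 -0.18 -0.06 -0.18] (array([24.07668943,  0.19651223]), np.float64(27.77536535022269))
True [ 0.58  0.04  3.03  0.06 -0.47 -0.09] (array([ 2.40930610e+01, -1.13293251e-02]), np.float64(27.21699305988502)) 20.2417
```

Run:
```python
from rob import *
Z=.0283
ctrl.move_l(at(.0245,.0002,Z),v=.02); print(F(20),tip())
for x in (.03,.036,.042,.048,.054,.06,.066,.072,.078):
    h=ctrl.move_l(at(x,.0002,Z),v=.02,force_limit=4); f=F(20); print(x,h,f,tip()[0].round(2),round(tip()[1],2))
    if h or f[0]<-1.5: break
print(ctrl.get_time())
```

```text
[ 0.23 -0.57  0.45 -0.09 -0.3  -0.08] (array([24.14527579,  0.0396856 ]), np.float64(27.93906490734937))
0.03 True [ 1.72 -0.52  1.11 -0.03 -0.61 -0.05] [25.64 -0.14] 27.47
21.075
```

Run:
```python
from rob import *
import cv2
print(F(),tip())
for Z in (.0283,.029,.030):
    t=tip()[0]; ctrl.move_l(at(t[0]/1e3,.0002,Z),v=.01); print(Z,F(20),tip())
print(ctrl.get_time(),ctrl.get_grip_width())
f=ctrl.grab_frame("top");np.savez("top2.npz",**f);f2=ctrl.grab_frame("scene")
A=f["pixels"][170:280,130:250];B=f2["pixels"][220:400,80:320]
cv2.imwrite("pics/c2.png",np.hstack([cv2.resize(A,(400,367),interpolation=2),cv2.resize(B,(390,367),interpolation=2)]))
```

```text
[ 1.72 -0.17  1.2  -0.02 -0.63 -0.04] (array([25.33097416, -0.17091436]), np.float64(27.355526869538856))
0.0283 [ 0.3  -0.87  0.27 -0.12 -0.24 -0.12] (array([24.80818926,  0.06852806]), np.float64(27.987907530176695))
0.029 [-0.55 -0.74 -1.04 -0.12  0.11 -0.11] (array([24.27771647,  0.08828817]), np.float64(28.617484047104774))
0.03 [-0.65 -1.   -1.33 -0.15  0.16 -0.15] (array([24.16746535,  0.13658642]), np.float64(29.93334052712995))
22.4833 0.015889923722729744
```

View pics/c2.png

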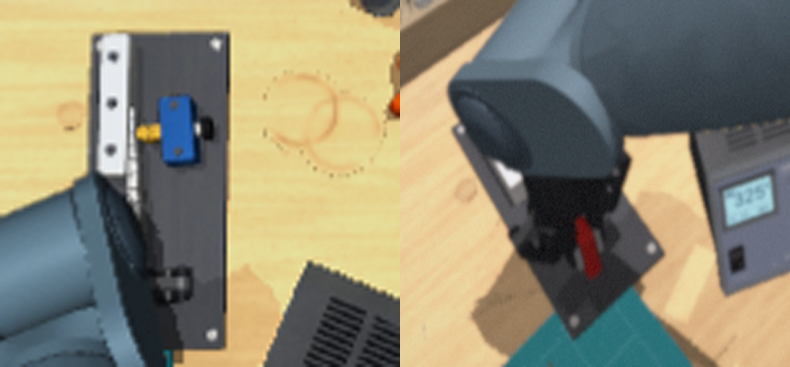

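The blade lies along the rail at crop px (130,110–210), between rail and brass nose. The nose at (148,132) isn't touched yet. The tip was dragging on the plate through a slight pitch in the grip, and at TCP z=29 mm it runs free. Continuing the slide.

Run:
```python
from rob import *
Z=.0293
ctrl.move_l(at(.0245,.0002,Z),v=.02); f0=F(30); print(f0,tip())
for x in np.arange(.028,.09,.004):
    h=ctrl.move_l(at(x,.0002,Z),v=.02,force_limit=5); f=F(12); print(x.round(3),h,f,tip()[0].round(2),round(tip()[1],2))
    if h or f[0]-f0[0]<-1.5: break
print(ctrl.get_time())
```

```text
[-0.03 -1.02 -1.17 -0.19  0.02 -0.17] (array([24.68183407,  0.23359214]), np.float64(29.39775464787873))
0.028 False [ 0.43 -1.16 -1.47 -0.19 -0.01 -0.15] [28.2  0.2] 29.32
0.032 False [ 0.77 -1.13 -2.05 -0.19 -0.   -0.19] [32.19  0.19] 29.35
0.036 False [ 0.7  -1.22 -1.81 -0.24 -0.   -0.21] [36.18  0.19] 29.33
0.04 False [ 0.65 -1.28 -1.56 -0.25 -0.02 -0.22] [40.22  0.19] 29.36
0.044 False [ 0.58 -1.5  -1.89 -0.24  0.02 -0.24] [44.22  0.18] 29.33
0.048 False [-1.2  -1.4  -1.9  -0.17  0.28 -0.25] [47.89  0.21] 29.16
0.052 False [-3.8  -0.7  -1.5  -0.07  0.79 -0.28] [51.58  0.2 ] 29.03
26.2083
```

Run:
```python
from rob import *
f=F(20);print(f,tip())
x=.052
for Z in (.0286,.0281,.0277,.0274,.0271):
    h=ctrl.move_l(at(x,.0002,Z),v=.01,force_limit=6); f=F(15); print(x,Z,h,f,tip()[0].round(2),round(tip()[1],2))
    if h or f[2]>1.5: break
print(ctrl.get_time())
```

```text
[-4.08 -0.51 -1.79 -0.06  0.85 -0.25] (array([51.58102667,  0.17819263]), np.float64(29.041915929733527))
0.052 0.0286 False [-5.05 -0.69 -0.79 -0.09  0.83 -0.28] [51.83  0.24] 28.64
0.052 0.0281 False [-5.28 -0.64 -0.08 -0.11  0.77 -0.32] [52.06  0.3 ] 28.39
0.052 0.0277 False [-5.53 -1.15  0.65 -0.14  0.75 -0.33] [52.17  0.32] 28.16
0.052 0.0274 False [-6.22 -1.28  1.29 -0.16  0.73 -0.33] [52.21  0.37] 28.01
0.052 0.0271 False [-6.27 -1.12  1.93 -0.18  0.72 -0.36] [52.32  0.39] 27.88
28.25
```

Run:
```python
from rob import *
import cv2
for Z in (.0266,.0261):
    h=ctrl.move_l(at(.0515,.0002,Z),v=.01,force_limit=6); f=F(15); print(Z,h,f,tip()[0].round(2),round(tip()[1],2))
p=ctrl.get_position()
ctrl.command_gripper(.03,20); print(F(),ctrl.get_grip_width(),tip())
ctrl.command_gripper(.06)
print(F())
p=ctrl.get_position(); ctrl.move_l([p[0],p[1],.13],v=.08); print(F())
ctrl.move_l([p[0],p[1],.25],v=.25)
ctrl.move_ptp([.35,.0,.3],quat(0,S)); print(ctrl.get_time())
f=ctrl.grab_frame("top");np.savez("top3.npz",**f);f2=ctrl.grab_frame("scene");np.savez("scene3.npz",**f2)
A=f["pixels"][170:280,130:250];B=f2["pixels"][220:400,80:320]
cv2.imwrite("pics/c3.png",np.hstack([cv2.resize(A,(400,367),interpolation=2),cv2.resize(B,(390,367),interpolation=2)]))
```

```text
0.0266 False [-5.42 -1.33  2.16 -0.21  0.54 -0.36] [52.29  0.42] 27.64
0.0261 False [-6.26 -1.66  3.25 -0.23  0.58 -0.37] [52.3   0.47] 27.33
[ 0.01 -0.21  0.08 -0.01 -0.01 -0.01] 0.029885639518816762 (array([52.08774318,  0.2899319 ]), np.float64(26.427172020456258))
[ 0.01 -0.15 -0.   -0.01 -0.01 -0.01]
[-0.02  0.05  0.03  0.01 -0.02 -0.01]
33.6167
```

View pics/c3.png

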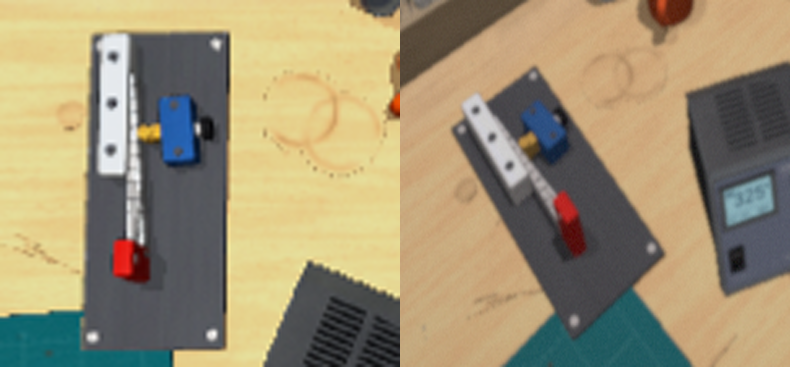

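The blade stands alone between rail and shoe, tip past the nose, with the handle at crop px (125,258). I need to check its roll and yaw by measurement.

```bash
python3 - <<'E'
from meas import *
from rob import G,Rg,GY
for n,roi in(("top",(158,235,182,260)),("scene",(160,305,210,355))):
    f=np.load(n+"3.npz"); I=up(f);H,S,V=[x.astype(int) for x in cv2.split(cv2.cvtColor(I,cv2.COLOR_BGR2HSV))]
    Z=cv2.resize(cloud(f),None,fx=4,fy=4,interpolation=0)[...,2]
    red=((H<8)|(H>172))&(S>130)
    x0,y0,x1,y1=[4*v for v in roi]; z=Z[y0:y1,x0:x1][red[y0:y1,x0:x1]]; print(n,"red z pct",np.percentile(z,[5,50,95]).round(4))
    for vv in(110,150):
        for zm in (.06,.068):
            try:
                c,wh,a,P=rect(f,big(red&(V>vv)&(Z>zm),roi),.073); print(vv,zm,((c-G)@Rg*1000).round(1),np.round(wh,1),(a-GY).round(3))
            except Exception as e: print(e)
f=np.load("top3.npz"); I=up(f);H,S,V=[x.astype(int) for x in cv2.split(cv2.cvtColor(I,cv2.COLOR_BGR2HSV))]
m=(S<60)&(V>110)
for roi in((167,223,178,243),):
    P=(plane(f,big(m,roi),.033)[:,:2]-G)@Rg
    for v in np.arange(P[:,0].min(),P[:,0].max(),.005):
        s=P[(P[:,0]>=v)&(P[:,0]<v+.005),1]
        if len(s): print((v*1e3).round(),(s.max()*1e3).round(1),(s.min()*1e3).round(1))
# expected silhouettes
R=np.eye(3);R[:2,:2]=Rg
print("rail end px",proj(f,[np.r_[G+Rg@[-.035,0],.042]]),"tip px",proj(f,[np.r_[G+Rg@[.052,0],.033]]))
E
python3 - <<'E'
import cv2,numpy as np
a=np.load("top3.npz")["pixels"][176:262,148:200];b=np.load("scene3.npz")["pixels"][260:360,110:220]
cv2.imwrite("pics/c4.png",np.hstack([cv2.resize(a,(360,595),interpolation=2),cv2.resize(b,(430,595),interpolation=2)]))
E
```

```text
top red z pct [0.0131 0.0693 0.0752]
110 0.06 [-109.4   -7.3] [16.1 29.3] 0.016
110 0.068 [-109.4   -6.9] [15.4 29.3] 0.016
150 0.06 [-109.1   -6.6] [15.5 28.2] -0.025
150 0.068 [-109.1   -6.6] [15.5 28.2] -0.025
scene red z pct [0.0167 0.063  0.0747]
110 0.06 [-108.6   -4.5] [16.9 30.8] -0.016
110 0.068 [-108.6   -4.5] [16.8 30.8] -0.016
150 0.06 [-107.9   -4.8] [14.  27.7] 0.016
150 0.068 [-107.9   -4.8] [14.  27.7] 0.016
-93.0 0.0 -14.6
-88.0 0.8 -14.5
-83.0 0.9 -14.4
-78.0 1.0 -13.7
-73.0 1.1 -13.6
-68.0 1.2 -12.1
-63.0 1.3 -12.1
-58.0 1.3 -10.6
-53.0 1.4 -11.1
-48.0 1.5 -11.1
-43.0 0.9 -11.0
-38.0 1.6 -11.0
rail end px [[167.19343097 221.42251982]] tip px [[168.528505   191.59964827]]
```

View pics/c4.png

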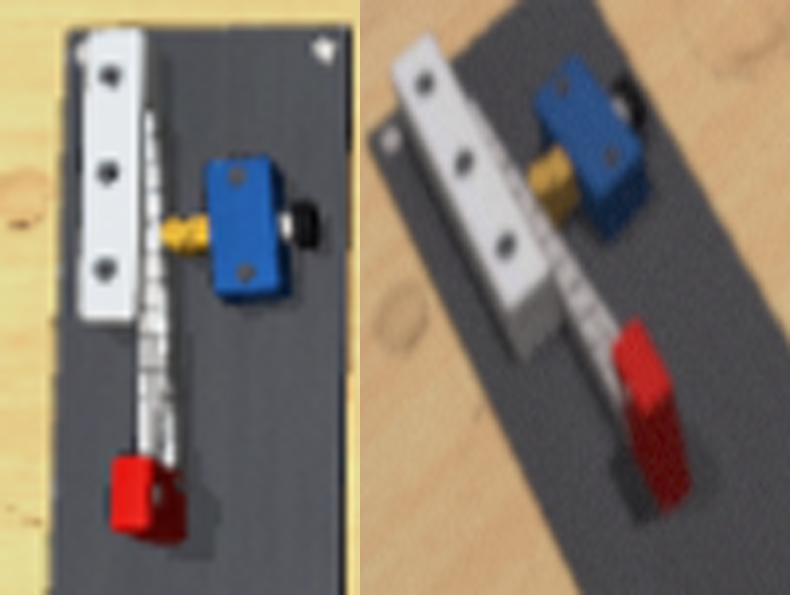

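Run:
```python
from rob import *
from h import *
a=np.load("top0.npz")["pixels"].astype(int);b=np.load("top3.npz")["pixels"].astype(int)
for n,(x,y) in dict(mug=(262,190),bottle=(242,163),jar=(392,236)).items(): print(n,abs(a-b)[y-15:y+15,x-15:x+15].mean().round(2))
print(F(),ctrl.get_time()); ctrl.job_done()
```

```text
mug 1.88
bottle 2.33
jar 1.71
[ 0.03  0.16 -0.07  0.   -0.01 -0.01] 33.8417
the job is handed in; nothing more can be done
```

I lifted the blade from its stand and slid it along the guide's rail past the spring shoe. I stopped at about 6.2 N of push, with the tip about 52 mm past the nose. I then pressed it lightly down, released it, moved the arm clear and handed the job in at about 34 s.

**Last checks (after release):**
- **Position:** In both views the blade stands by itself on the plate. The handle top is at guide x ≈ −109 mm, y ≈ −7 mm (top view) or −4.5 mm (scene view), against about −7 mm expected. That 2 mm disagreement is about the size of the calibration error.
- **Angles:** Yaw to the rail is about 0.016 rad and lean about 0.01–0.03 rad, both under the 0.06 limit.
- **Tool and bystanders:** The tool force reads zero. The mug, bottle and jar look unchanged between the first and last top pictures.

**Not measured directly:**
- **Squeeze:** I estimate 3.5–5.6 N from the push, and about 4.7 N from the roughly 6.8 mm of slide after contact.
- **Height:** Just before release the underside read about 0.3 mm above where the blade had first touched the plate. I did not measure it again afterwards.

While sliding, the tip dragged lightly on the plate because the blade had pitched slightly in the grip. I raised the blade by 1–2 mm for the slide and lowered it again before releasing.

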